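# Push the tube rack home and start the reader with both keys

## Robot

A 7-joint arm with a two-finger parallel gripper is mounted at the origin on the work surface. World frame = base frame: x ahead of the robot, y to its left, z up, the work surface at z = 0. Lengths are in m, angles in rad, forces in N, time in s.
With the tool pointing down it reaches from about 0.425 to 0.825 m from the base axis. Payload 3.6 kg.
Tool frame: the origin (TCP) lies at the centre of the arm's flange, where the gripper is bolted on; the fingertips stand 173 mm ahead of it and the grasp point (between the pads) lies 155 mm ahead of it (env.finger_overhang is the distance from the TCP to the fingertips, in m); x points along the fingers, z is the direction in which the jaws open and shut, and the axes are right-handed (so a half turn about x gives the same grasp; the last joint's range is limited). The gripper opens to 85 mm and grips with 20 to 120 N. Pads are 22 mm wide; open, the fingers measure 114 mm over their backs; the gripper's body (76 mm by 85 mm) begins 54 mm behind the grasp point. The pads swing forward as they close: fully open they stand 13 mm farther back than shut.
Start: joints at [-0.026, 0.615, -0.013, 1.423, 0.008, 1.103, -0.04], TCP at [0.65, 0, 0.405] pointing down, gripper open.
Joint ranges: [-3.12, 3.12], [-0.3, 2.06], [-1.34, 1.32], [0.26, 2.42], [-1.36, 4.5], [0.01, 1.98], [-2.84, 2.84]. Speed limits (rad/s): [2.79, 2.79, 3.14, 3.14, 3.14, 3.14, 3.14].

## Interface

Orientations are given as a unit quaternion [w, x, y, z].
In Python, from workcell import env gives the robot as it stands.
- The arm moves only by the tool play_rows, never from a script. Its argument "targets" is a list of rows, each an object of numbers: "tx", "ty", "tz": the shift along the world's x, y, z in m; "ax", "ay", "az": the turn, a rotation vector about the world's x, y, z in rad; "gripper": the closure, from 0 (fully open) to 1 (shut). A call has 1 to 5 rows; each row shifts and turns the pose as measured when the row begins; what a row does not reach is not made up. A row lasts 1/12 s, in which the tool goes at most 41.7 mm and 7.16 degrees, less where a joint would pass 70% of its speed; a pose out of reach is approached as far as the arm can. A call with a gripper value outside its range is refused whole. The fingers move at their own pace and stop on an object; "force" is the grip in N (left out, the last holds). Time passes only in rows, so rows that do not move let the fingers close. It gives the time, the measured TCP pose, the force and the opening at its end, in the units of the state.
- env.read_state(): the state, without advancing time (a new reading comes with each control period).
- env.camera(name): name is "scene" or "side" or "wrist"; returns a dict with "img" (420x560x3 uint8, blue, green, red), "fx", "fy", "cx", "cy" (pixels), "rvec" (rotation vector, rad) and "tvec" (3), from world to camera coordinates, as OpenCV has them. Camera axes: x right, y down, z forward; pixel columns grow to the right and rows downward; lengths in m; the calibration is good to about 2 mm. A picture is of the moment at which its call begins. There is no depth.
- env.sign_off(): hands the job in, once; it reports no verdict.
The state is a dict: "t": time; "joints": joint angles; "dq": joint speeds; "effort": joint torques, N m; "tcp_pos": TCP position; "eef_rot": TCP orientation; "contact_force": force on the tool from outside, world axes, zero at the start; "torque": the same for the moment, N m; "width": opening from 0.0 (shut) to 1.0 (fully open).
Only numpy, scipy, OpenCV 4.12 (cv2) and the standard library are available. Lean on these libraries where they do the work, as an engineer would, in place of code of your own. Each camera call takes 0.05 s, during which the arm holds its last target. There are 200 camera calls.

## Task

Without lifting it, push the tube rack that stands between the reader's rails with the fingertips until it is fully home against the reading head. Then start the reader: with the two fingertips press the console's two round keys together, all the way down, hold both for a good two seconds and let them come back up. Leave the small square stop key between them and everything else on the bench alone.

Things in the scene. Friction and masses are not known exactly. Their poses are not given: they have to be found in the camera images.
- dock: Rack reader, fixed: white bed 270 (x) x 115 x 10 mm, near end open; two rails along x (75 mm apart inside, tops at 28 mm, x -120 to +85 mm); at the far end a white reading head, top at 65 mm, whose near face, the stop, is at x = +85 mm. Origin: centre of underside, on the bench; x along the rails towards the head, z up. Left or right of the console, turned up to 0.3 rad.
- rack: Grey tube rack, loose, 100 (x) x 70 x 42 mm high plus 7 mm of fixed tube caps, 0.25 kg, on the bed between the rails, 2.5 mm play each side. Origin: centre of underside, 10 mm above the bench; near face at x = -50 mm. Home, its far face at the stop, its origin is at x = +35 mm in the dock's frame; it starts 50 to 85 mm short of that, with 35 mm or more of free bed before it.
- console: Start console, fixed: white box 110 (x) x 150 (y) x 45 mm high with a dark display strip on the far part of its top. Origin: centre of the underside, at bench height; y is the line through the keys, z up. Turned up to 0.4 rad.
- key_left_top (a point): Centre of the flat top of the left round key: 26 mm diameter, standing 10 mm above the console's top (55 mm above the bench) when up; at (-18, +30) mm in the console's frame. It moves with the key. The two round keys are 60 mm apart, centre to centre.
- key_right_top (a point): Centre of the flat top of the right round key, the same, at (-18, -30) mm in the console's frame.
- key_left (a joint): Travel of the left round key in m: 0 up, 0.006 fully down (counts as pressed from 0.004). Sprung: starts to move at 1.4 N, fully down at 4.1 N, comes back up by itself.
- key_right (a joint): Travel of the right round key, the same.
- key_stop (a joint): Travel in m of the small square stop key (14 x 14 mm, standing 4 mm above the console's top, midway between the round keys): 0 up, 0.003 down. To be left alone.
- flask_a: Small white plastic bottle, 32 mm diameter, 60 mm high, beside the reader on its +y side, bystander. Origin: centre of the underside.
- flask_b: The same kind of bottle on the reader's -y side, bystander.
- marker: Grey marker pen with a green cap, 16 x 130 (y) x 12 mm, lying behind the console, bystander. Origin: centre of the underside.
- beaker: Open clear beaker, 68 mm diameter, 90 mm high, far left, bystander. Origin: centre of the underside.
- jar: White plastic bottle, 48 mm diameter, 90 mm high, far right, bystander. Origin: centre of the underside.
- tube_rack: Orange tube rack, 120 x 80 x 47 mm, far left, bystander. Origin: centre of the underside.

How it is judged:
By the outcome, as a careful person would: the job done as asked, in the order asked, and still so for the second after the job is handed in, with the robot touching nothing.
It also fails if it takes over 54 s, if anything falls off the work surface, if the arm or the gripper's body presses on something with over 40 N, if the wrist force passes 120 N, or if a joint passes its speed limit or range.

## Working session

There is one attempt and no reset: what is moved stays moved. The work goes in short steps, Python scripts to look and compute and a tool call to move; the robot and the scene stay as the last step left them, time stands still between calls to the robot, and variables do not carry over. Pictures are saved under pics/ and viewed, on a budget of 10 in all, crops included, one or two more only if the job needs it, and the job is handed in when it is done.

Besides the shell and the picture viewer there is one more tool, called as name(argument=value, ...) on one line, values as JSON. play_rows: Moves the arm, as the interface text tells. Its arguments: {"type":"object","properties":{"targets":{"type":"array","items":{"type":"object","properties":{"tx":{"type":"number"},"ty":{"type":"number"},"tz":{"type":"number"},"ax":{"type":"number"},"ay":{"type":"number"},"az":{"type":"number"},"gripper":{"type":"number"}}}},"force":{"type":"number"}},"required":["targets"]}

```bash
mkdir -p pics; ls
cat > h.py <<'E'
import numpy as np, cv2
from workcell import env
def cam(n): return env.camera(n)
def ray(c,u,v,z):
    R=cv2.Rodrigues(np.array(c["rvec"],float))[0]; t=np.array(c["tvec"],float).ravel()
    o=-R.T@t; d=R.T@np.array([(u-c["cx"])/c["fx"],(v-c["cy"])/c["fy"],1]); return o+d*(z-o[2])/d[2]
def proj(c,P):
    P=np.atleast_2d(np.array(P,float))
    K=np.array([[c["fx"],0,c["cx"]],[0,c["fy"],c["cy"]],[0,0,1.]])
    return cv2.projectPoints(P,np.array(c["rvec"],float),np.array(c["tvec"],float),K,None)[0][:,0]
E
python3 - <<'E'
from h import *
import pickle
d={n:cam(n) for n in("scene","side","wrist")}
pickle.dump(d,open("c0.pkl","wb"))
for n,c in d.items():
    cv2.imwrite(f"pics/{n}0.png",c["img"]); R=cv2.Rodrigues(np.array(c["rvec"],float))[0]; print(n,c["fx"],-R.T@np.array(c["tvec"]).ravel())
print(env.read_state())
E
```

```text
pics
scene 438.90779160844744 [1.41090714 0.26347048 0.77112122]
side 447.9182259279848 [ 0.22281687 -0.80758201  0.72300043]
wrist 357.68389985084923 [0.64863384 0.06449267 0.37310377]
{'t': 0.15, 'joints': array([-0.02650385,  0.61575358, -0.01259445,  1.42456634,  0.00808849,
        1.10341173, -0.04040332]), 'dq': array([ 0.00029342, -0.00064612,  0.00015737, -0.00457056,  0.00029097,
       -0.00019152, -0.00132449]), 'effort': array([ 9.62922204e-04, -4.69657230e+01,  2.59976937e-01, -1.71251339e+01,
        1.01253757e-02,  7.07855565e-03,  2.07303725e-05]), 'tcp_pos': array([6.49756230e-01, 1.19919275e-05, 4.03755495e-01]), 'eef_rot': array([ 7.06367848e-01, -2.30596339e-05,  7.07844942e-01,  6.30471212e-06]), 'contact_force': array([0.28089161, 0.70326828, 1.04743762]), 'torque': array([-0.00060461, -0.01359024,  0.0374201 ]), 'width': 1.0035135368115655}
```

Run:
```python
import cv2
cv2.imwrite("pics/both0.png",cv2.resize(cv2.imread("pics/scene0.png"),(800,600)))
```

```text
(no output)
```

View pics/both0.png

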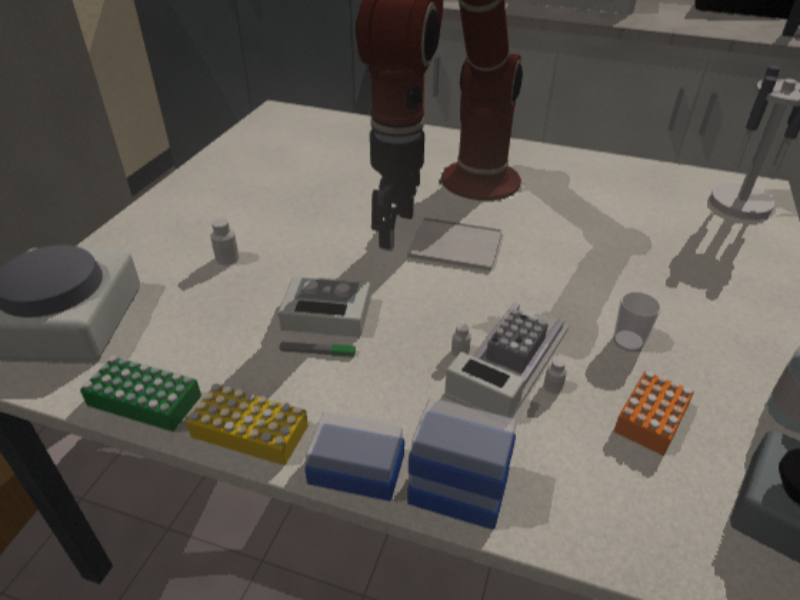

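View pics/wrist0.png

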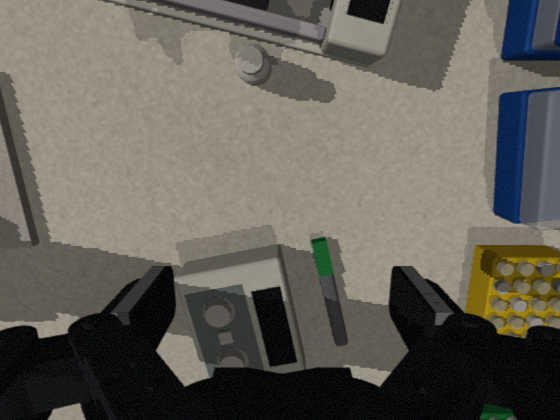

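The scene shows the dock to the left (head top about (487,372), rack (517,335) at 800 scale). The wrist image shows the console's left key at (218,312) and the dock at the top edge. I'll raise the arm and move it left for a wrist view that holds both.

play_rows(targets=[{"tx": -0.01, "ty": 0.035, "tz": 0.01, "gripper": 1}, {"tx": -0.01, "ty": 0.035, "tz": 0.01, "gripper": 1}, {"tx": 0, "ty": 0.035, "tz": 0.0, "gripper": 1}, {"tx": 0, "ty": 0.035, "gripper": 1}, {"tx": 0, "gripper": 1}])

```text
validation failed for argument at $.ta...
```

Run:
```python
from h import *
import pickle
c=cam("wrist"); s=env.read_state(); print(s["t"],s["tcp_pos"],s["width"])
pickle.dump(c,open("w1.pkl","wb")); cv2.imwrite("pics/w1.png",cv2.resize(c["img"],(800,600),interpolation=cv2.INTER_CUBIC))
d=pickle.load(open("c0.pkl","rb"))["scene"]
for u,v,z in((325,305,.05),(487,372,.065),(517,335,.055)): print(ray(d,u*.7,v*.7,z))
```

```text
0.2 [6.49814475e-01 1.37163925e-05 4.03977921e-01] 0.9985299523301813
[ 0.63843573 -0.13747211  0.05      ]
[0.71971239 0.17561423 0.065     ]
[0.60824617 0.20304594 0.055     ]
```

View pics/w1.png

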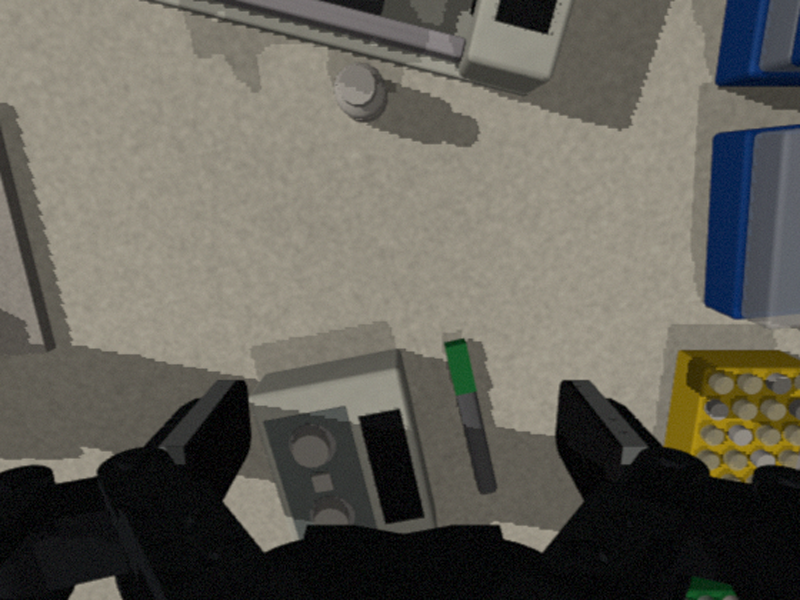

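play_rows(targets=[{"tx": -0.02, "ty": 0.02, "tz": 0.0, "ax": 0.0, "ay": 0.0, "az": -0.12, "gripper": 0.6}, {"tx": -0.02, "ty": 0.02, "tz": 0.0, "ax": 0.0, "ay": 0.0, "az": -0.12, "gripper": 0.6}, {"tx": -0.02, "ty": 0.02, "tz": 0.0, "ax": 0.0, "ay": 0.0, "az": -0.12, "gripper": 0.6}, {"tx": -0.02, "ty": 0.02, "tz": 0.0, "ax": 0.0, "ay": 0.0, "az": -0.12, "gripper": 0.6}, {"tx": -0.02, "ty": 0.02, "tz": 0.0, "ax": 0.0, "ay": 0.0, "az": -0.12, "gripper": 0.6}])

```text
t: 0.62
tcp_pos: [0.5491, 0.0943, 0.4012]
eef_rot: [0.672, 0.216, 0.673, -0.22]
contact_force: [-0.5, 0.8, 0.8]
width: 0.399
```

play_rows(targets=[{"tx": -0.01, "ty": 0.0, "tz": 0.0, "ax": 0.0, "ay": 0.0, "az": -0.12, "gripper": 0.6}, {"tx": -0.01, "ty": 0.0, "tz": 0.0, "ax": 0.0, "ay": 0.0, "az": -0.12, "gripper": 0.6}, {"tx": 0.0, "ty": 0.0, "tz": 0.0, "ax": 0.0, "ay": 0.0, "az": -0.12, "gripper": 0.6}, {"tx": 0.0, "ty": 0.0, "tz": 0.0, "ax": 0.0, "ay": 0.0, "az": -0.12, "gripper": 0.6}, {"tx": 0.0, "ty": 0.0, "tz": 0.0, "ax": 0.0, "ay": 0.0, "az": -0.12, "gripper": 0.6}])

```text
t: 1.03
tcp_pos: [0.5219, 0.1029, 0.4006]
eef_rot: [0.571, 0.411, 0.579, -0.411]
contact_force: [0.2, -0.6, 0.7]
width: 0.403
```

play_rows(targets=[{"tx": 0.0, "ty": 0.0, "tz": 0.0, "ax": 0.0, "ay": 0.0, "az": -0.12, "gripper": 0.6}, {"tx": 0.0, "ty": 0.0, "tz": 0.0, "ax": 0.0, "ay": 0.0, "az": -0.12, "gripper": 0.6}, {"tx": 0.0, "ty": 0.0, "tz": 0.0, "ax": 0.0, "ay": 0.0, "az": -0.12, "gripper": 0.6}, {"tx": 0.0, "ty": 0.0, "tz": 0.0, "ax": 0.0, "ay": 0.0, "az": -0.12, "gripper": 0.6}, {"tx": 0.0, "ty": 0.0, "tz": 0.0, "ax": 0.0, "ay": 0.0, "az": -0.12, "gripper": 0.6}])

```text
t: 1.45
tcp_pos: [0.5209, 0.1038, 0.4002]
eef_rot: [0.416, 0.569, 0.425, -0.567]
contact_force: [0.5, 0.5, 0.1]
width: 0.398
```

Run:
```python
from h import *
import pickle
c=cam("wrist"); s=env.read_state(); print(s["t"],s["tcp_pos"],s["eef_rot"],s["width"],s["joints"],env.finger_overhang)
pickle.dump(c,open("w2.pkl","wb")); cv2.imwrite("pics/w2.png",cv2.resize(c["img"],(800,600),interpolation=cv2.INTER_CUBIC))
```

```text
1.5 [0.52082173 0.10409343 0.40006659] [ 0.41540109  0.56964058  0.42454888 -0.56807552] 0.4027270761081271 [-0.55516944  0.46817139  0.47693202  1.78332169 -0.27126029  0.95821094
 -1.83325486] 0.1734
```

View pics/w2.png

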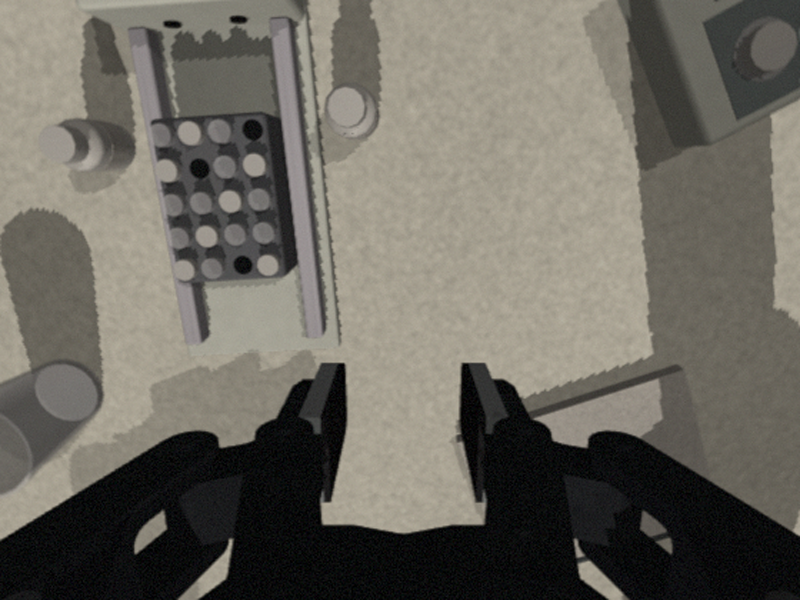

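Run:
```python
from h import *
import pickle
c=pickle.load(open("w2.pkl","rb")); k=.7
def p(u,v,z): return ray(c,u*k,v*k,z)
LN,LF,RN,RF=p(205,341,.028),p(152,28,.028),p(307,336,.028),p(272,20,.028)
print("rails",LN,LF,RN,RF)
for a,b in((LN,LF),(RN,RF)): print(np.arctan2(*(b-a)[1::-1]),np.linalg.norm(b-a))
d=(LF-LN+RF-RN); th=np.arctan2(d[1],d[0]); ex=np.array([np.cos(th),np.sin(th)]);ey=np.array([-ex[1],ex[0]])
print("th",th,"width",(LN-RN)[:2]@ey,(LF-RF)[:2]@ey)
m=(LN+RN)[:2]/2; O=m+ex*.12; print("dock O",O, "far mid along",((LF+RF)[:2]/2-m)@ex)
for u,v in((177,283),(287,277),(155,118),(270,112)):
    q=p(u,v,.052)[:2]-O; print("rack corner",q@ex,q@ey)
w=pickle.load(open("w1.pkl","rb"))
print("keyL w2",p(772,45,.055)," w1",ray(w,312*k,444*k,.055),"keyR~",ray(w,332*k,512*k,.055))
for u,v in((250,395),(400,350)): print("console left edge top",ray(w,u*k,v*k,.045))
for u,v in((396,411),(423,519),(361,416),(388,523)): print("strip",ray(w,u*k,v*k,.045))
```

```text
rails [0.50611881 0.25691508 0.028     ] [0.70139804 0.20967461 0.028     ] [0.48886384 0.18615837 0.028     ] [0.68427605 0.13854934 0.028     ]
-0.23735241810834176 0.20091201995803948
-0.23897808231856127 0.201128191049374
th -0.23816568726138135 width 0.07283021080044155 0.07315700186103143
dock O [0.61410401 0.19322627] far mid along 0.2010200390971367
rack corner -0.07191567689910817 0.037555687034538016
rack corner -0.0717861204620028 -0.03329590581040211
rack corner 0.02749432742828506 0.03319027525547679
rack corner 0.026980960745910457 -0.034818021984526014
keyL w2 [ 0.58324766 -0.12791326  0.055     ]  w1 [ 0.5850226  -0.12289423  0.055     ] keyR~ [ 0.59708736 -0.17799926  0.055     ]
console left edge top [ 0.54132081 -0.0905765   0.045     ]
console left edge top [ 0.64625214 -0.05685358  0.045     ]
strip [ 0.64345389 -0.10254282  0.045     ]
strip [ 0.66358249 -0.19147138  0.045     ]
strip [ 0.6186863  -0.10650502  0.045     ]
strip [ 0.63729247 -0.19508988  0.045     ]
```

play_rows(targets=[{"tx": -0.002, "ty": 0.038, "tz": -0.01, "ax": 0.0, "ay": 0.0, "az": 0.03, "gripper": 0.75}, {"tx": -0.002, "ty": 0.038, "tz": -0.01, "ax": 0.0, "ay": 0.0, "az": 0.03, "gripper": 0.75}, {"tx": -0.002, "ty": 0.038, "tz": -0.01, "ax": 0.0, "ay": 0.0, "az": 0.0, "gripper": 0.75}, {"tx": 0.0, "ty": 0.0, "tz": -0.03, "ax": 0.0, "ay": 0.0, "az": 0.0, "gripper": 0.75}, {"tx": 0.0, "ty": 0.0, "tz": -0.03, "ax": 0.0, "ay": 0.0, "az": 0.0, "gripper": 0.75}])

```text
t: 1.92
tcp_pos: [0.5167, 0.2214, 0.3145]
eef_rot: [0.437, 0.561, 0.442, -0.547]
contact_force: [-0.8, -0.6, -0.1]
width: 0.253
```

```bash
cat > st.py <<'E'
from h import *
from scipy.spatial.transform import Rotation as R
O=np.array([.615,.193]);th=-.238
s=env.read_state();w,x,y,z=s["eef_rot"];M=R.from_quat([x,y,z,w]).as_matrix();ex=np.array([np.cos(th),np.sin(th)]);ey=np.array([-ex[1],ex[0]])
q=s["tcp_pos"][:2]-O
print("t",s["t"],"tcp",s["tcp_pos"].round(4),"dock",q@ex,q@ey,"jaw",M[:,2].round(3),"fing",M[:,0].round(3),"yawjaw",np.arctan2(M[1,2],M[0,2]),"F",s["contact_force"].round(1),s["width"],"j7",s["joints"][6])
E
python3 st.py
```

```text
t 1.9167 tcp [0.5167 0.2214 0.3145] dock -0.10227499708801349 0.004461694506771509 jaw [-0.227 -0.974 -0.02 ] fing [ 0.012  0.017 -1.   ] yawjaw -1.799710233271883 F [-0.8 -0.6 -0.1] 0.2528380676275665 j7 -1.920809522191636
```

play_rows(targets=[{"tx": -0.003, "ty": -0.004, "tz": -0.035, "ax": -0.017, "ay": 0.012, "az": -0.005, "gripper": 0.75}, {"tx": 0.0, "ty": 0.0, "tz": -0.035, "ax": 0.0, "ay": 0.0, "az": 0.0, "gripper": 0.75}, {"tx": 0.0, "ty": 0.0, "tz": -0.03, "ax": 0.0, "ay": 0.0, "az": 0.0, "gripper": 0.75}, {"tx": 0.0, "ty": 0.0, "tz": 0.0, "ax": 0.0, "ay": 0.0, "az": 0.0, "gripper": 0.75}])

```text
t: 2.25
tcp_pos: [0.5107, 0.2216, 0.2061]
eef_rot: [-0.442, -0.549, -0.445, 0.552]
contact_force: [-1.3, 0.0, 0.5]
width: 0.255
```

```bash
python3 st.py; python3 -c "
from h import *
c=cam('wrist');cv2.imwrite('pics/w3.png',c['img'])"
```

```text
t 2.25 tcp [0.5107 0.2216 0.2061] dock -0.10807552703859888 0.003176407313897532 jaw [-0.213 -0.977  0.001] fing [-0.007  0.001 -1.   ] yawjaw -1.7857720922141582 F [-1.3  0.   0.5] 0.2549407540577236 j7 -1.8472900947060313
```

View pics/w3.png

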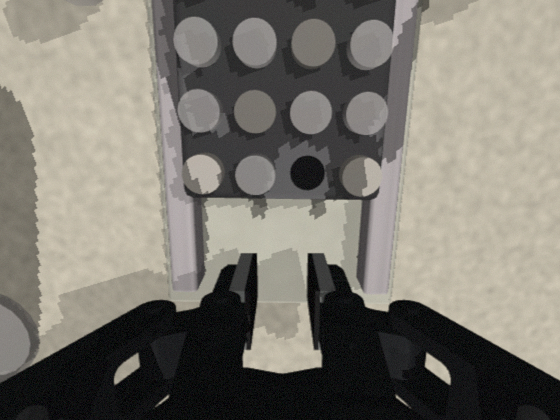

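Fingers are centred between the rails (rail mid u≈281, finger mid u≈282), and the rack's near edge is at v≈195, ahead of the fingers. Next: lower slightly and push.

play_rows(targets=[{"tx": 0.0, "ty": 0.0, "tz": -0.012, "ax": 0.0, "ay": -0.007, "az": -0.023, "gripper": 0.75}, {"tx": 0.01, "ty": -0.003, "tz": 0.0, "ax": 0.0, "ay": 0.0, "az": 0.0, "gripper": 0.75}, {"tx": 0.012, "ty": -0.003, "tz": 0.0, "ax": 0.0, "ay": 0.0, "az": 0.0, "gripper": 0.75}, {"tx": 0.01, "ty": -0.0024, "tz": 0.0, "ax": 0.0, "ay": 0.0, "az": 0.0, "gripper": 0.75}, {"tx": 0.01, "ty": -0.0024, "tz": 0.0, "ax": 0.0, "ay": 0.0, "az": 0.0, "gripper": 0.75}])

```text
t: 2.72
tcp_pos: [0.5553, 0.213, 0.2046]
eef_rot: [0.439, 0.558, 0.44, -0.55]
contact_force: [-2.7, 0.4, 0.7]
width: 0.25
```

```bash
python3 st.py
```

```text
t 2.7167 tcp [0.5553 0.213  0.2046] dock -0.06267829137210101 0.005333052469457242 jaw [-0.227 -0.974 -0.01 ] fing [ 0.007  0.009 -1.   ] yawjaw -1.7998674033509348 F [-2.7  0.4  0.7] 0.2500920309968125 j7 -1.8344883812172386
```

play_rows(targets=[{"tx": 0.0055, "ty": -0.003, "tz": -0.003, "ax": -0.009, "ay": 0.007, "az": -0.008, "gripper": 0.75}, {"tx": 0.006, "ty": -0.002, "tz": -0.003, "ax": 0.0, "ay": 0.0, "az": 0.0, "gripper": 0.75}, {"tx": 0.006, "ty": -0.002, "tz": -0.002, "ax": 0.0, "ay": 0.0, "az": 0.0, "gripper": 0.75}, {"tx": 0.006, "ty": -0.002, "tz": -0.001, "ax": 0.0, "ay": 0.0, "az": 0.0, "gripper": 0.75}])

```text
t: 3.05
tcp_pos: [0.5802, 0.2054, 0.2022]
eef_rot: [0.437, 0.556, 0.44, -0.554]
contact_force: [-4.3, 0.9, 1.6]
width: 0.249
```

```bash
python3 st.py
```

```text
t 3.05 tcp [0.5802 0.2054 0.2022] dock -0.03671883730469161 0.0038319134680585374 jaw [-0.231 -0.973 -0.005] fing [ 0.     0.005 -1.   ] yawjaw -1.8037777244215314 F [-4.3  0.9  1.6] 0.24892458816649238 j7 -1.8277440796320081
```

Force is 4 N, so the rack is sliding. About 10 mm remains.

play_rows(targets=[{"tx": 0.004, "ty": -0.001, "tz": -0.001, "ax": 0.0, "ay": 0.0, "az": -0.004, "gripper": 0.75}, {"tx": 0.003, "ty": -0.001, "tz": 0.0, "ax": 0.0, "ay": 0.0, "az": 0.0, "gripper": 0.75}])

```text
t: 3.22
tcp_pos: [0.5879, 0.2032, 0.2016]
eef_rot: [0.436, 0.557, 0.439, -0.554]
contact_force: [-1.0, 0.8, -1.4]
width: 0.247
```

play_rows(targets=[{"tx": 0.003, "ty": -0.001, "tz": 0.0, "ax": 0.0, "ay": 0.0, "az": 0.0, "gripper": 0.75}])

```text
t: 3.3
tcp_pos: [0.5897, 0.2026, 0.2013]
eef_rot: [-0.434, -0.555, -0.441, 0.556]
contact_force: [-10.2, 2.7, 8.5]
width: 0.248
```

```bash
python3 st.py; python3 -c "
from h import *
c=cam('wrist');cv2.imwrite('pics/w4.png',c['img'])"
```

```text
t 3.3 tcp [0.5897 0.2026 0.2013] dock -0.026813125953550326 0.003370295147017968 jaw [-0.234 -0.972 -0.005] fing [-0.006  0.007 -1.   ] yawjaw -1.807012208640724 F [-10.2   2.7   8.5] 0.2480107421540807 j7 -1.8256582579673901
```

View pics/w4.png

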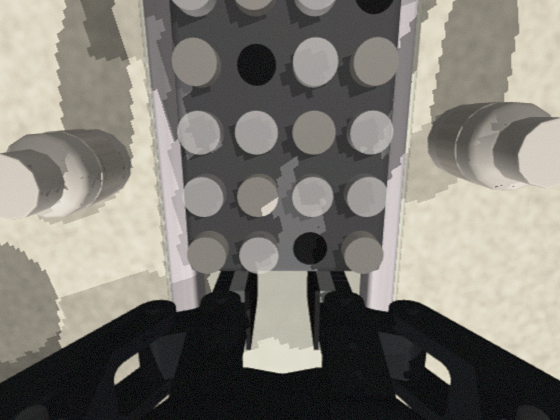

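The force jumped to 10 N at the predicted position, and the picture shows the fingertips against the rack's near face. One more small push to confirm.

play_rows(targets=[{"tx": 0.003, "ty": -0.0007, "tz": 0.0, "ax": 0.0, "ay": 0.0, "az": 0.0, "gripper": 0.75}])

```text
t: 3.43
tcp_pos: [0.5909, 0.2025, 0.2009]
eef_rot: [-0.433, -0.553, -0.443, 0.557]
contact_force: [-8.4, 1.4, 6.2]
width: 0.251
```

play_rows(targets=[{"tx": 0.003, "ty": -0.0007, "tz": 0.0, "ax": 0.0, "ay": 0.0, "az": 0.0, "gripper": 0.75}])

```text
t: 3.52
tcp_pos: [0.5921, 0.2025, 0.2006]
eef_rot: [-0.431, -0.551, -0.445, 0.559]
contact_force: [-7.4, 0.9, 6.2]
width: 0.248
```

```bash
python3 st.py
```

```text
t 3.5167 tcp [0.5921 0.2025 0.2006] dock -0.024508188486044895 0.0038071748362308996 jaw [-0.232 -0.973 -0.003] fing [-0.022  0.008 -1.   ] yawjaw -1.8050290166213554 F [-7.4  0.9  6.2] 0.24825092475937466 j7 -1.8240443925482785
```

Tips stayed put while the tool tilted, so the rack is at the stop. Retract straight back, then up.

play_rows(targets=[{"tx": -0.006, "ty": 0.0015, "tz": 0.0, "ax": 0.0, "ay": 0.0, "az": 0.0, "gripper": 0.75}, {"tx": -0.012, "ty": 0.003, "tz": 0.0, "ax": 0.0, "ay": -0.02, "az": 0.0, "gripper": 0.75}, {"tx": -0.012, "ty": 0.003, "tz": 0.01, "ax": 0.0, "ay": 0.0, "az": 0.0, "gripper": 0.75}, {"tx": 0.0, "ty": 0.0, "tz": 0.04, "ax": 0.0, "ay": 0.0, "az": 0.0, "gripper": 0.75}, {"tx": 0.0, "ty": 0.0, "tz": 0.04, "ax": 0.0, "ay": 0.0, "az": 0.0, "gripper": 0.5}])

```text
t: 3.93
tcp_pos: [0.5609, 0.2076, 0.2839]
eef_rot: [-0.437, -0.554, -0.438, 0.557]
contact_force: [1.8, -0.8, 0.4]
width: 0.374
```

```bash
python3 st.py
```

```text
t 3.9333 tcp [0.5609 0.2076 0.2839] dock -0.05605390859628013 0.0013744385035189856 jaw [-0.234 -0.972  0.003] fing [-0.005 -0.002 -1.   ] yawjaw -1.8073759309642015 F [ 1.8 -0.8  0.4] 0.3743205308350146 j7 -1.8830188445225915
```

play_rows(targets=[{"tx": -0.01, "ty": -0.02, "tz": 0.03, "ax": 0.0, "ay": 0.0, "az": 0.08, "gripper": 0.5}, {"tx": -0.01, "ty": -0.035, "tz": 0.01, "ax": 0.0, "ay": 0.0, "az": 0.08, "gripper": 0.5}, {"tx": -0.01, "ty": -0.036, "tz": 0.0, "ax": 0.0, "ay": 0.0, "az": 0.08, "gripper": 0.5}, {"tx": -0.01, "ty": -0.036, "tz": 0.0, "ax": 0.0, "ay": 0.0, "az": 0.08, "gripper": 0.5}, {"tx": 0.0, "ty": -0.036, "tz": 0.0, "ax": 0.0, "ay": 0.0, "az": 0.08, "gripper": 0.5}])

```text
t: 4.35
tcp_pos: [0.5243, 0.0502, 0.3352]
eef_rot: [0.554, 0.457, 0.542, -0.437]
contact_force: [1.0, -0.3, -0.2]
width: 0.501
```

play_rows(targets=[{"tx": 0.0, "ty": -0.036, "tz": 0.0, "ax": 0.0, "ay": 0.0, "az": 0.04, "gripper": 0.5}, {"tx": 0.0, "ty": -0.036, "tz": 0.0, "ax": 0.0, "ay": 0.0, "az": 0.0, "gripper": 0.5}, {"tx": 0.0, "ty": -0.036, "tz": 0.0, "ax": 0.0, "ay": 0.0, "az": 0.0, "gripper": 0.5}, {"tx": 0.0, "ty": -0.03, "tz": 0.0, "ax": 0.0, "ay": 0.0, "az": 0.0, "gripper": 0.5}, {"tx": 0.0, "ty": 0.0, "tz": 0.0, "ax": 0.0, "ay": 0.0, "az": 0.0, "gripper": 0.5}])

```text
t: 4.77
tcp_pos: [0.5239, -0.1076, 0.3386]
eef_rot: [0.569, 0.449, 0.539, -0.429]
contact_force: [0.0, -0.8, -0.5]
width: 0.503
```

```bash
python3 st.py
```

```text
t 4.7667 tcp [ 0.5239 -0.1076  0.3386] dock -0.017641154535371323 -0.31362567433393806 jaw [ 0.228 -0.974  0.015] fing [ 0.051 -0.004 -0.999] yawjaw -1.3408778691530794 F [ 0.  -0.8 -0.5] 0.503459495807812 j7 -0.9832477781562582
```

play_rows(targets=[{"tx": 0.0, "ty": -0.03, "tz": 0.0, "ax": 0.004, "ay": 0.05, "az": -0.01, "gripper": 0.5}, {"tx": 0.0, "ty": 0.0, "tz": 0.0, "ax": 0.0, "ay": 0.0, "az": 0.0, "gripper": 0.5}, {"tx": 0.0, "ty": 0.0, "tz": 0.0, "ax": 0.0, "ay": 0.0, "az": 0.0, "gripper": 0.5}])

```text
t: 5.02
tcp_pos: [0.5243, -0.1443, 0.3393]
eef_rot: [0.553, 0.445, 0.546, -0.445]
contact_force: [0.6, 0.7, -0.4]
width: 0.499
```

```bash
python3 st.py;python3 - <<'E'
from h import *
import pickle
c=cam("wrist"); pickle.dump(c,open("w5.pkl","wb")); cv2.imwrite("pics/w5.png",cv2.resize(c["img"],(800,600),interpolation=cv2.INTER_CUBIC))
E
```

```text
t 5.0167 tcp [ 0.5243 -0.1443  0.3393] dock -0.00861869503021409 -0.3492202126712453 jaw [ 0.209 -0.978  0.008] fing [ 0.008 -0.006 -1.   ] yawjaw -1.3601380088709887 F [ 0.6  0.7 -0.4] 0.4991675899278156 j7 -0.9479518744377878
```

View pics/w5.png

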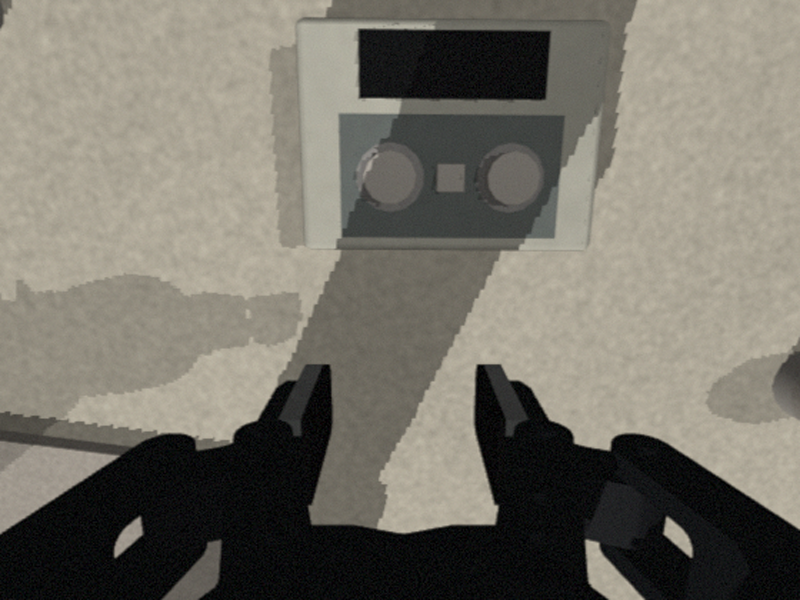

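Run:
```python
from h import *
import pickle
c=pickle.load(open("w5.pkl","rb")); k=.7
L=ray(c,393*k,177*k,.055);R=ray(c,516*k,178*k,.055);S=ray(c,451*k,178*k,.049)
d=(L-R); print(L,R,S,np.linalg.norm(d),"mid",(L+R)/2,"jaw ang",np.arctan2(-d[1],-d[0]))
d=ray(c,303*k,20*k,.045)-ray(c,609*k,23*k,.045);print(np.linalg.norm(d),np.arctan2(-d[1],-d[0]))
```

```text
[ 0.58343039 -0.13014933  0.055     ] [ 0.59552004 -0.18844261  0.055     ] [ 0.58891572 -0.15826953  0.049     ] 0.05953373510130923 mid [ 0.58947521 -0.15929597  0.055     ] jaw ang -1.3663017621293798
0.14315638545824547 -1.3649115081436085
```

The keys measure 59.5 mm apart (expected 60), midpoint (0.5895, -0.1593), with jaw angle matching within 0.006 rad. Moving above them.

play_rows(targets=[{"tx": 0.03, "ty": -0.008, "tz": -0.01, "ax": -0.006, "ay": 0.008, "az": -0.006, "gripper": 0.447}, {"tx": 0.03, "ty": -0.007, "tz": -0.02, "ax": 0.0, "ay": 0.0, "az": 0.0, "gripper": 0.447}, {"tx": 0.005, "ty": 0.0, "tz": -0.03, "ax": 0.0, "ay": 0.0, "az": 0.0, "gripper": 0.447}, {"tx": 0.0, "ty": 0.0, "tz": -0.02, "ax": 0.0, "ay": 0.0, "az": 0.0, "gripper": 0.447}, {"tx": 0.0, "ty": 0.0, "tz": 0.0, "ax": 0.0, "ay": 0.0, "az": 0.0, "gripper": 0.447}])

```text
t: 5.48
tcp_pos: [0.5922, -0.1601, 0.2586]
eef_rot: [0.556, 0.443, 0.541, -0.449]
contact_force: [-1.6, 0.3, -0.6]
width: 0.555
```

```bash
python3 st.py
```

```text
t 5.4833 tcp [ 0.5922 -0.1601  0.2586] dock 0.06105477007858773 -0.34850911462655043 jaw [ 0.203 -0.979  0.022] fing [ 0.011 -0.021 -1.   ] yawjaw -1.3661902610019208 F [-1.6  0.3 -0.6] 0.5549306764746669 j7 -0.9408593211565331
```

play_rows(targets=[{"tx": -0.0025, "ty": 0.0008, "tz": -0.01, "ax": 0.021, "ay": 0.011, "az": 0.0, "gripper": 0.447}, {"tx": 0.0, "ty": 0.0, "tz": -0.008, "ax": 0.0, "ay": 0.0, "az": 0.0, "gripper": 0.447}, {"tx": 0.0, "ty": 0.0, "tz": 0.0, "ax": 0.0, "ay": 0.0, "az": 0.0, "gripper": 0.447}])

```text
t: 5.73
tcp_pos: [0.5899, -0.1575, 0.2401]
eef_rot: [0.549, 0.446, 0.549, -0.445]
contact_force: [-0.0, 0.6, 0.8]
width: 0.549
```

```bash
python3 st.py;python3 - <<'E'
from h import *
a=[cam(n)["img"] for n in("wrist","side")]; c=cam("side"); u,v=proj(c,[.59,-.16,.06])[0]; print(u,v)
u,v=int(u),int(v); cr=c["img"][max(0,v-60):v+45,max(0,u-70):u+70]
cr=cv2.resize(cr,(400,300),interpolation=cv2.INTER_CUBIC)
cv2.imwrite("pics/w6.png",np.hstack([cv2.resize(a[0],(400,300)),cr]))
E
```

```text
t 5.7333 tcp [ 0.5899 -0.1575  0.2401] dock 0.058271786422725444 -0.3465570239673781 jaw [ 0.206 -0.979 -0.002] fing [ 0.     0.002 -1.   ] yawjaw -1.3634051534149099 F [-0.   0.6  0.8] 0.549385473455512 j7 -0.9253631186916126
305.2158612477469 257.61948454509684
```

View pics/w6.png

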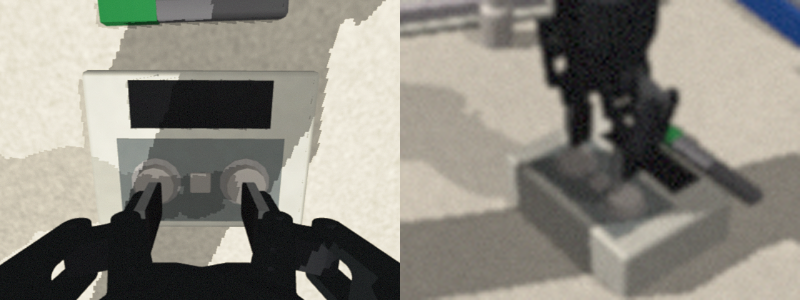

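Fingertips at (150,183) and (250,183) line up with the keys at (157,178) and (245,178), and the stop key is clear between them. Going down.

play_rows(targets=[{"tx": 0.0, "ty": -0.0015, "tz": -0.006, "ax": 0.0, "ay": 0.0, "az": 0.0, "gripper": 0.447}, {"tx": 0.0, "ty": 0.0, "tz": -0.003, "ax": 0.0, "ay": 0.0, "az": 0.0, "gripper": 0.447}, {"tx": 0.0, "ty": 0.0, "tz": 0.0, "ax": 0.0, "ay": 0.0, "az": 0.0, "gripper": 0.447}])

```text
t: 6.13
tcp_pos: [0.591, -0.1602, 0.235]
eef_rot: [0.552, 0.447, 0.546, -0.444]
contact_force: [0.5, -0.1, 0.1]
width: 0.555
```

play_rows(targets=[{"tx": 0.0, "ty": 0.0, "tz": -0.003, "ax": 0.0, "ay": 0.0, "az": 0.0, "gripper": 0.447}])

```text
t: 6.22
tcp_pos: [0.5913, -0.1605, 0.2326]
eef_rot: [0.552, 0.448, 0.546, -0.444]
contact_force: [0.5, -0.9, -0.0]
width: 0.557
```

play_rows(targets=[{"tx": 0.0, "ty": 0.0, "tz": -0.003, "ax": 0.0, "ay": 0.0, "az": 0.0, "gripper": 0.447}])

```text
t: 6.3
tcp_pos: [0.5913, -0.1606, 0.2296]
eef_rot: [0.552, 0.448, 0.545, -0.444]
contact_force: [-0.2, 0.5, 0.5]
width: 0.551
```

```bash
python3 st.py
```

```text
t 6.3 tcp [ 0.5913 -0.1606  0.2296] dock 0.06033147008148169 -0.34918446819688564 jaw [ 0.205 -0.979  0.004] fing [ 0.011 -0.002 -1.   ] yawjaw -1.3644625818924452 F [-0.2  0.5  0.5] 0.5510658498496164 j7 -0.9179159001599579
```

play_rows(targets=[{"tx": -0.0015, "ty": 0.001, "tz": -0.002, "ax": 0.003, "ay": 0.01, "az": 0.0, "gripper": 0.447}, {"tx": 0.0, "ty": 0.0, "tz": -0.002, "ax": 0.0, "ay": 0.0, "az": 0.0, "gripper": 0.447}])

```text
t: 6.47
tcp_pos: [0.5895, -0.1595, 0.2252]
eef_rot: [0.548, 0.446, 0.549, -0.446]
contact_force: [-1.2, 0.8, 3.0]
width: 0.55
```

play_rows(targets=[{"tx": 0.0, "ty": 0.0, "tz": -0.0015, "ax": 0.0, "ay": 0.0, "az": 0.0, "gripper": 0.447}])

```text
t: 6.55
tcp_pos: [0.5895, -0.1595, 0.2238]
eef_rot: [0.548, 0.446, 0.549, -0.446]
contact_force: [-1.2, -1.1, 4.6]
width: 0.554
```

play_rows(targets=[{"tx": 0.0, "ty": 0.0, "tz": -0.0015, "ax": 0.0, "ay": 0.0, "az": 0.0, "gripper": 0.447}])

```text
t: 6.63
tcp_pos: [0.5895, -0.1595, 0.2227]
eef_rot: [0.548, 0.446, 0.549, -0.445]
contact_force: [-2.3, 0.2, 5.7]
width: 0.553
```

```bash
python3 st.py
```

```text
t 6.6333 tcp [ 0.5895 -0.1595  0.2227] dock 0.05835829482256677 -0.3485993775467982 jaw [ 0.205 -0.979 -0.002] fing [-0.001  0.002 -1.   ] yawjaw -1.3646359347703356 F [-2.3  0.2  5.7] 0.5529238795269987 j7 -0.9173074317237462
```

Force matches both keys' springs (2.8 N start, 8.2 N at bottom). Continue to bottom.

play_rows(targets=[{"tx": 0.0, "ty": 0.0, "tz": -0.002, "ax": 0.0, "ay": 0.0, "az": 0.0, "gripper": 0.447}])

```text
t: 6.72
tcp_pos: [0.5895, -0.1596, 0.2213]
eef_rot: [0.548, 0.446, 0.549, -0.445]
contact_force: [-0.8, 0.4, 6.2]
width: 0.554
```

play_rows(targets=[{"tx": 0.0, "ty": 0.0, "tz": -0.002, "ax": 0.0, "ay": 0.0, "az": 0.0, "gripper": 0.447}])

```text
t: 6.8
tcp_pos: [0.5895, -0.1596, 0.22]
eef_rot: [0.548, 0.446, 0.549, -0.445]
contact_force: [-2.3, 1.0, 7.5]
width: 0.554
```

```bash
python3 st.py; python3 -c "
from h import *
print(env.read_state()['torque'])"
```

```text
t 6.8 tcp [ 0.5895 -0.1596  0.22  ] dock 0.058342236307592485 -0.3486889103812595 jaw [ 0.205 -0.979 -0.002] fing [-0.     0.002 -1.   ] yawjaw -1.3647077033666468 F [-2.3  1.   7.5] 0.5544292917327596 j7 -0.9160017018443798
[ 1.93051310e-01  5.01106878e-01 -3.59548987e-04]
```

play_rows(targets=[{"tx": 0.0, "ty": 0.0, "tz": -0.0025, "ax": 0.0, "ay": 0.0, "az": 0.0, "gripper": 0.447}])

```text
t: 6.88
tcp_pos: [0.5895, -0.1598, 0.2198]
eef_rot: [0.548, 0.447, 0.55, -0.445]
contact_force: [-7.0, 2.0, 24.2]
width: 0.551
```

play_rows(targets=[{"tx": 0.0, "ty": 0.0, "tz": -0.0025, "ax": 0.0, "ay": 0.0, "az": 0.0, "gripper": 0.447}])

```text
t: 6.97
tcp_pos: [0.5894, -0.1598, 0.2198]
eef_rot: [0.548, 0.447, 0.55, -0.445]
contact_force: [-4.7, 2.3, 17.7]
width: 0.557
```

play_rows(targets=[{"tx": 0.0, "ty": 0.0, "tz": -0.0025, "ax": 0.0, "ay": 0.0, "az": 0.0, "gripper": 0.447}])

```text
t: 7.05
tcp_pos: [0.5893, -0.1599, 0.2199]
eef_rot: [0.548, 0.447, 0.55, -0.445]
contact_force: [-4.9, 2.2, 15.3]
width: 0.552
```

```bash
python3 st.py; python3 -c "
from h import *
print(env.read_state()['torque'])"
```

```text
t 7.05 tcp [ 0.5893 -0.1599  0.2199] dock 0.05824981231655891 -0.34900081005377326 jaw [ 0.205 -0.979 -0.004] fing [ 0.001  0.004 -1.   ] yawjaw -1.3644431166775697 F [-4.9  2.2 15.3] 0.55195789197044 j7 -0.9139312461279744
[ 0.25791141  0.97965991 -0.0701304 ]
```

Both keys are bottomed (steady ~15 N, no further travel). Holding, with a tiny levelling turn.

play_rows(targets=[{"tx": 0.0, "ty": 0.0, "tz": -0.0028, "ax": -0.004, "ay": 0.0, "az": 0.0, "gripper": 0.447}, {"tx": 0.0, "ty": 0.0, "tz": -0.0028, "ax": -0.004, "ay": 0.0, "az": 0.0, "gripper": 0.447}, {"tx": 0.0, "ty": 0.0, "tz": -0.0028, "ax": -0.003, "ay": 0.0, "az": 0.0, "gripper": 0.447}, {"tx": 0.0, "ty": 0.0, "tz": -0.0028, "ax": -0.002, "ay": 0.0, "az": 0.0, "gripper": 0.447}, {"tx": 0.0, "ty": 0.0, "tz": -0.0028, "ax": -0.002, "ay": 0.0, "az": 0.0, "gripper": 0.447}])

```text
t: 7.47
tcp_pos: [0.5889, -0.1586, 0.2198]
eef_rot: [0.55, 0.446, 0.547, -0.446]
contact_force: [-5.4, 2.3, 16.8]
width: 0.552
```

```bash
python3 st.py; python3 -c "
from h import *
print(env.read_state()['torque'])"
```

```text
t 7.4667 tcp [ 0.5889 -0.1586  0.2198] dock 0.05752453564394646 -0.3478113363533922 jaw [ 0.205 -0.979  0.004] fing [ 0.003 -0.004 -1.   ] yawjaw -1.3648129079493472 F [-5.4  2.3 16.8] 0.5522251056797697 j7 -0.9189046526457731
[0.6741087  1.10311836 0.02924287]
```

play_rows(targets=[{"tx": 0.0, "ty": 0.0, "tz": -0.0028, "ax": 0.003, "ay": 0.0, "az": 0.0, "gripper": 0.447}, {"tx": 0.0, "ty": 0.0, "tz": -0.0028, "ax": 0.002, "ay": 0.0, "az": 0.0, "gripper": 0.447}, {"tx": 0.0, "ty": 0.0, "tz": -0.0028, "ax": 0.0, "ay": 0.0, "az": 0.0, "gripper": 0.447}, {"tx": 0.0, "ty": 0.0, "tz": -0.0028, "ax": 0.0, "ay": 0.0, "az": 0.0, "gripper": 0.447}, {"tx": 0.0, "ty": 0.0, "tz": -0.0028, "ax": 0.0, "ay": 0.0, "az": 0.0, "gripper": 0.447}])

```text
t: 7.88
tcp_pos: [0.5882, -0.1598, 0.2199]
eef_rot: [0.55, 0.449, 0.547, -0.444]
contact_force: [-5.6, 2.0, 17.5]
width: 0.554
```

```bash
python3 st.py; python3 -c "
from h import *
print(env.read_state()['torque'])"
```

```text
t 7.8833 tcp [ 0.5882 -0.1598  0.2199] dock 0.05717600591367455 -0.349184629547848 jaw [ 0.204 -0.979 -0.002] fing [ 0.007  0.003 -1.   ] yawjaw -1.3650869642983323 F [-5.6  2.  17.5] 0.5544700812795118 j7 -0.9122004719923745
[0.32265619 1.14458353 0.05964848]
```

Balanced now, about 8.7 N on each key, well over the 4.1 N bottoming force. Hold 2.5 s from here.

play_rows(targets=[{"tx": 0.0, "ty": 0.0, "tz": -0.0028, "ax": 0.0, "ay": 0.0, "az": 0.0, "gripper": 0.447}, {"tx": 0.0, "ty": 0.0, "tz": -0.0028, "ax": 0.0, "ay": 0.0, "az": 0.0, "gripper": 0.447}, {"tx": 0.0, "ty": 0.0, "tz": -0.0028, "ax": 0.0, "ay": 0.0, "az": 0.0, "gripper": 0.447}, {"tx": 0.0, "ty": 0.0, "tz": -0.0028, "ax": 0.0, "ay": 0.0, "az": 0.0, "gripper": 0.447}, {"tx": 0.0, "ty": 0.0, "tz": -0.0028, "ax": 0.0, "ay": 0.0, "az": 0.0, "gripper": 0.447}])

```text
t: 8.3
tcp_pos: [0.5876, -0.1603, 0.2198]
eef_rot: [0.55, 0.45, 0.547, -0.442]
contact_force: [-5.3, 2.4, 17.1]
width: 0.555
```

play_rows(targets=[{"tx": 0.0, "ty": 0.0, "tz": -0.0028, "ax": 0.0, "ay": 0.0, "az": 0.0, "gripper": 0.447}, {"tx": 0.0, "ty": 0.0, "tz": -0.0028, "ax": 0.0, "ay": 0.0, "az": 0.0, "gripper": 0.447}, {"tx": 0.0, "ty": 0.0, "tz": -0.0028, "ax": 0.0, "ay": 0.0, "az": 0.0, "gripper": 0.447}, {"tx": 0.0, "ty": 0.0, "tz": -0.0028, "ax": 0.0, "ay": 0.0, "az": 0.0, "gripper": 0.447}, {"tx": 0.0, "ty": 0.0, "tz": -0.0028, "ax": 0.0, "ay": 0.0, "az": 0.0, "gripper": 0.447}])

```text
t: 8.72
tcp_pos: [0.5869, -0.1608, 0.2199]
eef_rot: [0.551, 0.452, 0.547, -0.44]
contact_force: [-4.1, 2.2, 16.7]
width: 0.553
```

```bash
python3 st.py; python3 -c "
from h import *
print(env.read_state()['torque'])"
```

```text
t 8.7167 tcp [ 0.5869 -0.1608  0.2199] dock 0.05611795162470115 -0.3504527728710749 jaw [ 0.205 -0.979 -0.006] fing [ 0.015  0.009 -1.   ] yawjaw -1.3647881844421819 F [-4.1  2.2 16.7] 0.5527744736064927 j7 -0.9043302940884466
[ 0.22754312  1.13752035 -0.02604507]
```

play_rows(targets=[{"tx": 0.0003, "ty": 0.0002, "tz": -0.0028, "ax": -0.002, "ay": 0.002, "az": 0.0, "gripper": 0.447}, {"tx": 0.0003, "ty": 0.0002, "tz": -0.0028, "ax": -0.002, "ay": 0.002, "az": 0.0, "gripper": 0.447}, {"tx": 0.0003, "ty": 0.0, "tz": -0.0028, "ax": -0.001, "ay": 0.002, "az": 0.0, "gripper": 0.447}, {"tx": 0.0, "ty": 0.0, "tz": -0.0028, "ax": 0.0, "ay": 0.0, "az": 0.0, "gripper": 0.447}, {"tx": 0.0, "ty": 0.0, "tz": -0.0028, "ax": 0.0, "ay": 0.0, "az": 0.0, "gripper": 0.447}])

```text
t: 9.13
tcp_pos: [0.5873, -0.1605, 0.2198]
eef_rot: [0.551, 0.451, 0.547, -0.441]
contact_force: [-5.2, 2.1, 17.3]
width: 0.548
```

play_rows(targets=[{"tx": 0.0, "ty": 0.0, "tz": -0.0028, "ax": 0.0, "ay": 0.0, "az": 0.0, "gripper": 0.447}, {"tx": 0.0, "ty": 0.0, "tz": -0.0028, "ax": 0.0, "ay": 0.0, "az": 0.0, "gripper": 0.447}, {"tx": 0.0, "ty": 0.0, "tz": -0.0028, "ax": 0.0, "ay": 0.0, "az": 0.0, "gripper": 0.447}, {"tx": 0.0, "ty": 0.0, "tz": -0.0028, "ax": 0.0, "ay": 0.0, "az": 0.0, "gripper": 0.447}, {"tx": 0.0, "ty": 0.0, "tz": -0.0028, "ax": 0.0, "ay": 0.0, "az": 0.0, "gripper": 0.447}])

```text
t: 9.55
tcp_pos: [0.5866, -0.161, 0.2199]
eef_rot: [0.551, 0.452, 0.546, -0.439]
contact_force: [-5.2, 1.7, 17.3]
width: 0.555
```

```bash
python3 st.py; python3 -c "
from h import *
print(env.read_state()['torque'])"
```

```text
t 9.55 tcp [ 0.5866 -0.161   0.2199] dock 0.055875145896074924 -0.35069086141372086 jaw [ 0.205 -0.979 -0.006] fing [ 0.017  0.01  -1.   ] yawjaw -1.364737458602667 F [-5.2  1.7 17.3] 0.5545074470155912 j7 -0.9027723253599159
[ 0.20727553  1.13096285 -0.05776093]
```

play_rows(targets=[{"tx": 0.0, "ty": 0.0, "tz": -0.0028, "ax": -0.001, "ay": 0.001, "az": 0.0, "gripper": 0.447}, {"tx": 0.0, "ty": 0.0, "tz": -0.0028, "ax": -0.001, "ay": 0.001, "az": 0.0, "gripper": 0.447}, {"tx": 0.0, "ty": 0.0, "tz": -0.0028, "ax": -0.001, "ay": 0.001, "az": 0.0, "gripper": 0.447}, {"tx": 0.0, "ty": 0.0, "tz": -0.0028, "ax": -0.001, "ay": 0.001, "az": 0.0, "gripper": 0.447}, {"tx": 0.0, "ty": 0.0, "tz": -0.0028, "ax": -0.001, "ay": 0.001, "az": 0.0, "gripper": 0.447}])

```text
t: 9.97
tcp_pos: [0.5865, -0.1608, 0.2198]
eef_rot: [0.552, 0.452, 0.546, -0.44]
contact_force: [-5.5, 2.4, 17.5]
width: 0.555
```

play_rows(targets=[{"tx": 0.0, "ty": 0.0, "tz": -0.0028, "ax": 0.0, "ay": 0.0, "az": 0.0, "gripper": 0.447}, {"tx": 0.0, "ty": 0.0, "tz": -0.0028, "ax": 0.0, "ay": 0.0, "az": 0.0, "gripper": 0.447}, {"tx": 0.0, "ty": 0.0, "tz": 0.006, "ax": 0.0, "ay": 0.0, "az": 0.0, "gripper": 0.447}, {"tx": 0.0, "ty": 0.0, "tz": 0.015, "ax": 0.0, "ay": 0.0, "az": 0.0, "gripper": 0.447}, {"tx": 0.0, "ty": 0.0, "tz": 0.035, "ax": 0.0, "ay": 0.0, "az": 0.0, "gripper": 0.447}])

```text
t: 10.38
tcp_pos: [0.5842, -0.16, 0.2728]
eef_rot: [0.548, 0.451, 0.549, -0.44]
contact_force: [0.9, -0.3, -0.5]
width: 0.551
```

play_rows(targets=[{"tx": -0.02, "ty": 0.0, "tz": 0.035, "ax": 0.0, "ay": 0.0, "az": 0.0, "gripper": 0.447}, {"tx": -0.03, "ty": 0.03, "tz": 0.02, "ax": 0.0, "ay": 0.0, "az": 0.0, "gripper": 0.447}, {"tx": -0.02, "ty": 0.035, "tz": 0.02, "ax": 0.0, "ay": 0.0, "az": 0.0, "gripper": 0.447}, {"tx": 0.0, "ty": 0.035, "tz": 0.0, "ax": 0.0, "ay": 0.0, "az": 0.0, "gripper": 0.447}, {"tx": 0.0, "ty": 0.02, "tz": 0.0, "ax": 0.0, "ay": 0.0, "az": 0.0, "gripper": 0.447}])

```text
t: 10.8
tcp_pos: [0.5154, -0.0484, 0.3548]
eef_rot: [0.551, 0.457, 0.539, -0.443]
contact_force: [0.8, 1.0, -0.5]
width: 0.55
```

play_rows(targets=[{"tx": 0.0, "ty": 0.035, "tz": 0.0, "ax": 0.0, "ay": 0.0, "az": 0.0, "gripper": 0.447}, {"tx": 0.0, "ty": 0.035, "tz": 0.0, "ax": 0.0, "ay": 0.0, "az": 0.0, "gripper": 0.447}, {"tx": 0.0, "ty": 0.02, "tz": 0.0, "ax": 0.0, "ay": 0.0, "az": 0.0, "gripper": 0.447}, {"tx": 0.0, "ty": 0.0, "tz": 0.0, "ax": 0.0, "ay": 0.0, "az": 0.0, "gripper": 0.447}])

```text
t: 11.13
tcp_pos: [0.5138, 0.0504, 0.3562]
eef_rot: [0.553, 0.457, 0.54, -0.439]
contact_force: [-0.1, 0.8, 0.1]
width: 0.552
```

```bash
python3 st.py;python3 - <<'E'
from h import *
import pickle
c=cam("wrist"); pickle.dump(c,open("w7.pkl","wb")); cv2.imwrite("pics/w7.png",cv2.resize(c["img"],(800,600),interpolation=cv2.INTER_CUBIC))
E
```

```text
t 11.1333 tcp [0.5138 0.0504 0.3562] dock -0.06469910767058612 -0.1624087182394786 jaw [ 0.196 -0.981 -0.002] fing [ 0.03   0.008 -1.   ] yawjaw -1.3732874544978548 F [-0.1  0.8  0.1] 0.5522949964008241 j7 -1.3261269160102254
```

View pics/w7.png

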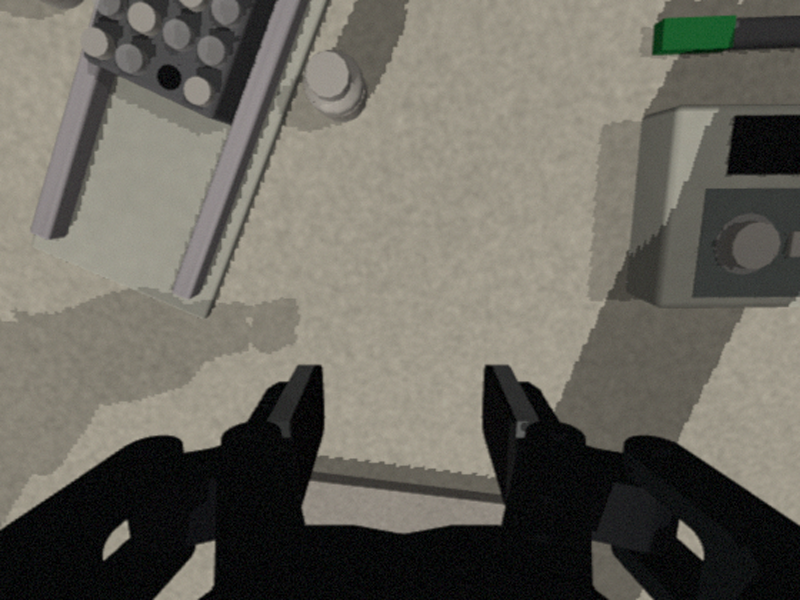

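Run:
```python
from h import *
import pickle
c=pickle.load(open("w7.pkl","rb")); k=.7
p=lambda u,v,z: ray(c,u*k,v*k,z)[:2]
L,R=p(68,237,.028),p(173,291,.028); ey=(L-R)/np.linalg.norm(L-R); ex=np.array([ey[1],-ey[0]])
th=-.238; ex=np.array([np.cos(th),np.sin(th)])
print(np.linalg.norm(L-R),np.arctan2(-ey[0],ey[1]))
m=(L+R)/2
for u,v in((221,123),(86,68)): q=p(u,v,.052); print("near face x", (q-m)@ex-.12)
c=cam("scene"); u,v=proj(c,[.69,.175,.06])[0].astype(int); cv2.imwrite("pics/s8.png",cv2.resize(c["img"][v-60:v+45,u-70:u+70],(800,600),interpolation=cv2.INTER_CUBIC))
```

```text
0.06647016393037225 -0.3074122763752728
near face x -0.019214619324213325
near face x -0.023278859314688427
```

View pics/s8.png

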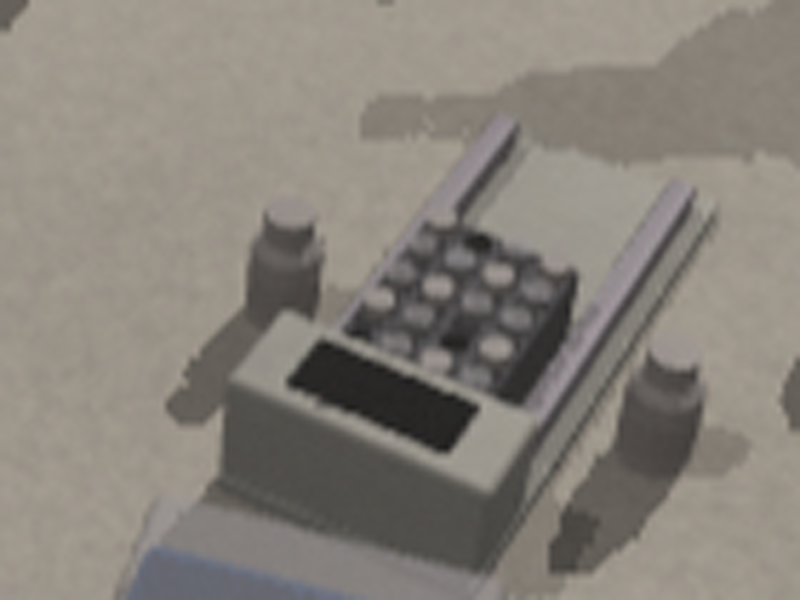

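The near-face measurement reads -19 to -23 mm against -15, from rail ends read poorly at the image edge (66 mm against 75). In the scene view the head hides any gap. I'll look straight down at the stop to settle it.

play_rows(targets=[{"tx": 0.02, "ty": 0.03, "tz": 0.0, "ax": -0.008, "ay": 0.03, "az": -0.1, "gripper": 0.447}, {"tx": 0.025, "ty": 0.03, "tz": 0.0, "ax": 0.0, "ay": 0.0, "az": -0.1, "gripper": 0.447}, {"tx": 0.025, "ty": 0.03, "tz": 0.0, "ax": 0.0, "ay": 0.0, "az": -0.1, "gripper": 0.447}, {"tx": 0.025, "ty": 0.025, "tz": 0.0, "ax": 0.0, "ay": 0.0, "az": -0.1, "gripper": 0.447}, {"tx": 0.0, "ty": 0.0, "tz": 0.0, "ax": 0.0, "ay": 0.0, "az": -0.04, "gripper": 0.447}])

```text
t: 11.65
tcp_pos: [0.6119, 0.1496, 0.3561]
eef_rot: [-0.423, -0.563, -0.419, 0.572]
contact_force: [0.1, 0.5, 0.0]
width: 0.552
```

play_rows(targets=[{"tx": 0.01, "ty": 0.02, "tz": -0.02, "ax": 0.0, "ay": 0.0, "az": 0.0, "gripper": 0.447}, {"tx": 0.0, "ty": 0.0, "tz": -0.02, "ax": 0.0, "ay": 0.0, "az": 0.0, "gripper": 0.447}, {"tx": 0.0, "ty": 0.0, "tz": 0.0, "ax": 0.0, "ay": 0.0, "az": 0.0, "gripper": 0.447}])

```text
t: 11.9
tcp_pos: [0.6262, 0.1638, 0.315]
eef_rot: [-0.423, -0.566, -0.414, 0.574]
contact_force: [-1.5, -1.2, -0.4]
width: 0.55
```

```bash
python3 st.py;python3 - <<'E'
from h import *
import pickle
c=cam("wrist"); pickle.dump(c,open("w9.pkl","wb")); cv2.imwrite("pics/w9.png",cv2.resize(c["img"],(800,600),interpolation=cv2.INTER_CUBIC))
R=cv2.Rodrigues(np.array(c["rvec"],float))[0]; print(-R.T@np.array(c["tvec"]).ravel())
E
```

```text
t 11.9 tcp [0.6262 0.1638 0.315 ] dock 0.01773539304930968 -0.02574690865509702 jaw [-0.3   -0.954  0.018] fing [-0.002 -0.018 -1.   ] yawjaw -1.8752233173093962 F [-1.5 -1.2 -0.4] 0.5498807207021754 j7 -1.8978374010281636
[0.68752408 0.14267933 0.28469637]
```

View pics/w9.png

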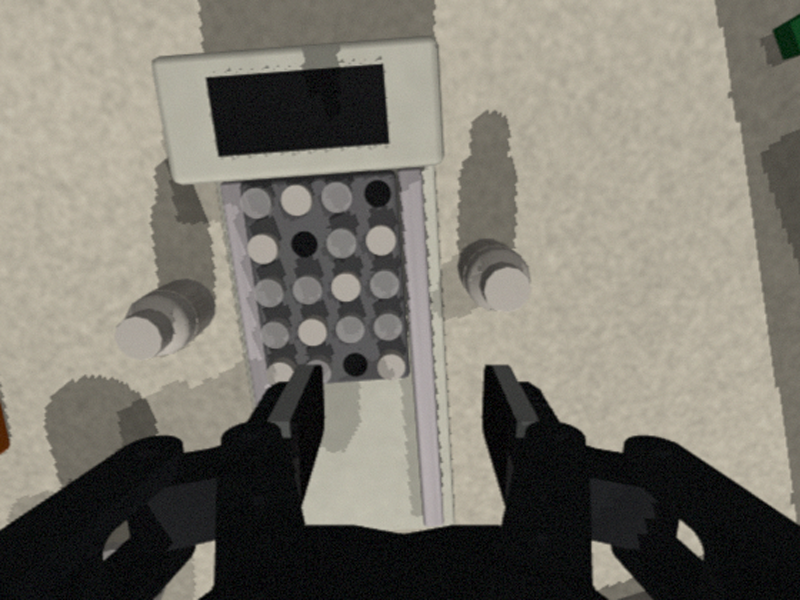

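Run:
```python
from h import *
import pickle
c=pickle.load(open("w9.pkl","rb")); g=c["img"].mean(2)
for u in(188,193,222,250,255): print(u,g[112:140,u].astype(int))
for u in(200,225,253,275): print("near",u,g[255:280,u].astype(int))
im=cv2.resize(c["img"][112:142,150:300],(800,160),interpolation=cv2.INTER_NEAREST)
im2=cv2.resize(c["img"][245:275,150:300],(800,160),interpolation=cv2.INTER_NEAREST)
cv2.imwrite("pics/w9c.png",np.vstack([im,im2]))
```

```text
188 [176 173 175 173 176 172 173 177 182 183 182 169 135  49  39  37  40  41
  55  56  55  59  65  68  79  93 113 119]
193 [173 174 173 176 173 175 177 179 182 185 184 155  94  39  42  55  66  84
  90  91  89  89  89  89  79  82  85  86]
222 [172 172 172 174 176 180 180 181 179 149  78  43  39  61  76  93  91  92
  88  90  89  90  91  89  89  81  78  85]
250 [175 172 176 177 178 177 171 143  57  36  42  57  73  89  89  91  89  89
  92  90  88  89  90  89  89  91  91  88]
255 [175 179 178 177 177 180 157 111  42  36  47  61  67  76  88  89  90  91
  86  73  62  53  48  46  43  52  64  74]
near 200 [153 167 165 163 163 166 168 168 166 167 165 157  61  23  43  48  56  61
  57  53  58  56  59  55  56]
near 225 [116  95  61  58  57  44  40  35  35  37  33  39  34  30  23  29  27  29
  14  19  22  21  11  13   7]
near 253 [  8   3   9  16  13  21  22  49  75  76  83 122 174 175 174 172 167 173
 178 175 175 176 176 175 175]
near 275 [167 167 168 158 156 146 141 141 148 167 170 172 173 175 175 175 175 175
 178 178 174 178 178 181 177]
```

View pics/w9c.png

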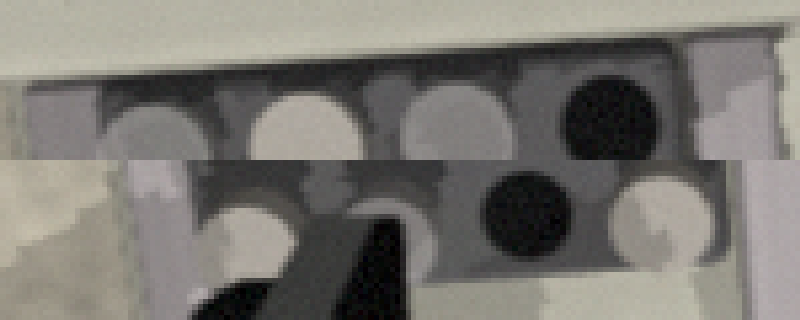

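Run:
```python
from h import *
import pickle
c=pickle.load(open("w9.pkl","rb"))
far=ray(c,250,123.7,.052); near=ray(c,254,266,.052); head=ray(c,250,119.3,.065)
hl,hr=ray(c,122,128,.065),ray(c,308,115.5,.065)
ex=np.array([np.cos(-.238),np.sin(-.238)])
e=(hl-hr)[:2]; print("head w",np.linalg.norm(e),"ang",np.arctan2(-e[0],e[1])); e/=np.linalg.norm(e); ex=np.array([e[1],-e[0]])
print(far,near,head,"len",(far-near)[:2]@ex,"head-far",(head-far)[:2]@ex,"head-near",(head-near)[:2]@ex)
R=cv2.Rodrigues(np.array(c["rvec"],float))[0];print(R[2])
```

```text
head w 0.11060337980047796 ang -0.2377797642026527
[0.68875492 0.1586881  0.052     ] [0.59631601 0.18692656 0.052     ] [0.69108899 0.15698307 0.065     ] len 0.09648942328802614 head-far 0.002670011237796241 head-near 0.09915943452582238
[-0.24948722  0.05851653 -0.96660847]
```

Seen from above, the rack's near edge is 99 mm from the head's face (100 mm when home), and its far edge is parallel to the head. That fits the force stop felt during the push. Handing in.

```bash
python3 -c "
from h import *
print(env.sign_off())"
```

```text
the job is handed in; nothing more can be done
None
```

I pushed the rack home against the reading head, then pressed and released both round keys. The job was handed in at about 12 s, with the arm clear of everything.

- **Rack:** It slid at about 4 N. It then stopped hard at the expected spot: the force jumped to 10 N, and the fingertips did not move under two further pushes. From above, its near edge measured 99 mm from the head's face (100 mm when home) and its far edge lay parallel to the head.
- **Keys:** Both bottomed together with 15–17 N in total, about 7 N or more on each once balanced; each needs 4.1 N. I held them down for about 3.2 s. The balance between the two keys shifted slightly in the first second while I levelled the tool. After release the force was back near zero and the left key looked up in the picture; the right key was outside that view.
- **Stop key and bystanders:** The fingertips stayed clear of the stop key. The bottles beside the reader and the marker, where visible in the later pictures, were undisturbed.
- **Checks that disagreed:** One rack check, from points near an image edge, put its near face 4–8 mm short. The rail spacing in that same reading came out 66 mm instead of 75 mm, so I discounted it in favour of the top view. The top view also showed 2.7 mm between the head's top edge and the rack's far edge, which I put down to the head's rounded edge.
- **Picture budget:** I viewed 12 pictures, two past the budget, to settle that disagreement.

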